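# Lock a glass dish in the bench clamp with its cam lever

### The job

Set the empty glass dish flat into the nest of the dish clamp, between its two fixed posts and its open jaw, and let go of it. Then push the clamp's cam lever clockwise (seen from above) about a quarter turn, all the way to its end stop, so that the jaw holds the dish tight. Feel for the stop and do not force the lever: never load it with more than 25 N; leave the timer and the beaker where they are.

Things in the scene. Friction and masses are not known exactly. Their poses are not given: they have to be found in the camera images.
- dish_mid (a point): centre of the empty open clear glass dish, 60 mm in diameter and 15 mm high, half-way up (7.5 mm above its underside). It starts loose on the worktop; its wall can be gripped across the 60 mm diameter. A tall fixed microscope fills the right of the worktop (y below about -0.3 m for x from 0.4 to 0.8 m, 0.5 m high): keep the arm clear of it
- dish: the same dish; its origin is the centre of its underside, z up
- clamp: the dish clamp, fixed: aluminium base plate 90 mm (its x) by 172 mm (its y, from -55 to +117), 12 mm thick. Origin under the nest centre, at worktop height. Two steel posts, 12 mm in diameter, 16 mm above the plate, stand at x = +-19, y = -30.5 mm; a dish touching both is centred on the origin. The jaw faces them from +y. The nest is free on its +x and -x sides: fingers go there
- nest (a point): centre of the nest on the plate's top, 12 mm above the worktop; a seated dish has its underside here. Axes as those of the clamp
- cam_lever: the cam lever; origin on its upright pivot axis (clamp x = 0, y = +88 mm), 12 mm above the worktop. Its handle points along its own -x and turns clockwise seen from above, stiffly: about 2 to 6 N at the grip all the way, then a rigid end stop. It stays where it is left. Open, the handle points roughly along the clamp's -x, fully home roughly along its +y
- lever_grip (a point): middle of the lever's black grip, 72 mm from the pivot axis, 43 mm above the worktop. The grip is a level rod 18 mm thick (34 to 52 mm above the worktop) that reaches from about 45 to 95 mm from the pivot; below it is free space, 22 mm above the plate and 34 mm above the worktop
- jaw_pad: the jaw's sprung flat steel pad, 34 mm (clamp x) by 10 by 13 mm; origin 7 mm behind its face, 20.5 mm above the worktop. Open, its face is at clamp y = +36 mm, 6 mm clear of a seated dish
- glass_beaker: bystander: glass beaker, 53 mm in diameter, 70 mm high, loose; origin at the centre of its underside
- stop_mark (a point): point on the pivot axis at the stop ring under the lever. The lever travels 90 degrees between the ring's two stops, but the ring was set by hand, up to 9 degrees either way, and the lever starts up to 9 degrees past the open stop: where the end stop lies must be found by feel. Axes as those of the clamp
- jaw_rod (a point): point on the steel slide rod that the cam drives and that carries the jaw pad, 20.5 mm above the worktop. It moves along the clamp's -y in proportion to the lever's angle: at clamp y = +43 mm on the open stop, +33 mm on the end stop (10 mm in 90 degrees, so its reading is too rough to tell the last degrees of the lever)
- clock: bystander: small white digital timer, 44 x 68 x 50 mm, loose; origin at the centre of its underside
Things that resemble listed ones, but are neither listed nor needed, are in the scene too. Of the things that look like the dish, the smallest one is meant.

How it is judged:
On the way, in this order (a step that is already met when the one before it is completed fails the run):
1. the dish stands in the nest (within 8 mm of its centre), released, with the lever still open (horizontal distance between dish and nest below 0.008 m and z of dish in the frame of nest below 0.003 m and angle between dish's own z axis and vertical below 0.06 rad and contact force between the fingers and dish below 0.1 N and y of jaw_rod in the frame of nest above 0.041 m), for 0.2 s.
2. the lever is pushed to its end stop (y of jaw_rod in the frame of nest below 0.0333 m), for 0.1 s.
At the end, for the whole second after the job is handed in: The lever rests on its end stop (jaw travel over 9.7 of 10 mm, that is within 2.7 degrees of the stop), the dish lies flat (within 3 mm in height and 0.06 rad) within 4 mm of the nest centre, at rest, and the jaw presses on it with more than 3 N (y of jaw_rod in the frame of nest below 0.0333 m and horizontal distance between dish and nest below 0.004 m and z of dish in the frame of nest below 0.003 m and angle between dish's own z axis and vertical below 0.06 rad and contact force between jaw_pad and dish above 3 N and linear speed of dish below 0.01 m/s); the robot touches nothing.
It fails at once if the lever is forced: more than 25 N on it (contact force between cam_lever and anything else above 25 N).
It fails at once if the timer is moved by more than 30 mm (distance of clock from where it was at the start of the episode above 0.03 m).
It fails at once if the beaker is moved by more than 30 mm (distance of glass_beaker from where it was at the start of the episode above 0.03 m).
It also fails if it takes over 70 s, if anything falls off the work surface, if the arm or the gripper's body presses on something with over 40 N, if the wrist force passes 120 N, or if a joint passes its speed limit or range.

### The arm

A 6-joint arm with a two-finger parallel gripper is mounted at the origin on a cart in front of the work surface, level with it; the furniture and walls round the work are solid. World frame = base frame: x ahead of the robot, y to its left, z up, the work surface at z = 0. Lengths are in m, angles in rad, forces in N, time in s.
With the tool pointing down it reaches from about 0.4 to 0.825 m from the base axis. Payload 7 kg.
Tool frame: the origin (TCP) lies midway between the tips of the shut fingers; the grasp point (between the pads) lies 19 mm behind it (manip.grasp_offset is the distance from the TCP to the grasp point, in m); z points along the fingers, y is the line along which they close (so a half turn about z gives the same grasp; the last joint's range is limited). The gripper opens to 88 mm and grips with 3 to 60 N. Pads are 19 mm wide; open, the fingers measure 130 mm over their backs; the gripper's body (78 mm by 193 mm) begins 47 mm behind the grasp point.
Start: joints at [1.487, 0.359, 0.012, 0, -1.224, -0.288], TCP at [0.245, 0.629, 0.227] pointing down, gripper open.
Joint ranges: [-3.07, 3.07], [-1.43, 2.12], [-1.02, 1.25], [-3.03, 1.67], [-3.05, -0], [-3.03, 3.03]. Speed limits (rad/s): [2.39, 2.39, 3.01, 3.14, 3.14, 3.14].

### API

Orientations are given as a rotation vector (axis times angle).
In Python, from workcell import read_state, optics, finish_job, manip gives the robot as it stands. The module is installed in compiled form; this text tells all that it offers.
- The arm moves only by the tool move_arm, never from a script. Its argument "deltas" is a list of rows, each an object of numbers: "dx", "dy", "dz": the shift along the tool's x, y, z in m; "wx", "wy", "wz": the turn, a rotation vector about the tool's x, y, z in rad. A call has 1 to 8 rows; each row is the pose to reach, as a shift and turn from the pose commanded when the call began, along the tool's axes at that moment; what a row does not reach only later rows make up. A row lasts 1/8 s, in which the tool goes at most 62.5 mm and 10.7 degrees, less where a joint would pass 70% of its speed; a pose out of reach is approached as far as the arm can. A call with a gripper value outside its range is refused whole. "hand" is the closure in counts, from 0 (fully open) to 255 (shut), set as the call begins (left out, the last holds). The fingers move at their own pace and stop on an object; "force" is the grip in N (left out, the last holds). Time passes only in rows, so rows that repeat a pose let the fingers close. It gives the time, the measured TCP pose, the force, the opening and the grip force at its end, in the units of the state.
- read_state(): the state, without advancing time (a new reading comes with each control period).
- optics.capture(name): name is "side" or "top"; returns a dict with "image" (400x640x3 uint8, blue, green, red), "K" (3x3 intrinsics, pixels), "R" (3x3) and "t" (3): a world point X has camera coordinates R X + t. Camera axes: x right, y down, z forward; pixel columns grow to the right and rows downward; lengths in m; the calibration is good to about 2 mm. A picture is of the moment at which its call begins. There is no depth.
- finish_job(): hands the job in; it is judged then, once.
The state is a dict: "time_s": time; "qpos": joint angles; "qd": joint speeds; "joint_efforts": joint torques, N m; "tcp_pos": TCP position; "eef_rot": TCP orientation; "contact_force": force on the tool from outside, world axes, zero at the start; "wrist_torque": the same for the moment, N m; "width": finger opening in m; "grasp_force": force on a finger pad.
Only numpy, scipy, OpenCV 4.12 (cv2) and the standard library are available. Lean on these libraries where they do the work, as an engineer would, in place of code of your own. Each camera call takes 0.05 s, during which the arm holds its last target. There are 200 camera calls.

## Working session

There is one attempt and no reset: what is moved stays moved. The work goes in short steps, Python scripts to look and compute and a tool call to move; the robot and the scene stay as the last step left them, time stands still between calls to the robot, and variables do not carry over. Pictures are saved under pics/ and viewed, at most 10 in all, crops included, and the job is handed in when it is done.

Besides the shell and the picture viewer there is one more tool, called after "Request:" by a JSON object that holds its "name" and its "arguments". move_arm: Moves the arm, as the interface text tells. Its arguments: {"type":"object","properties":{"deltas":{"type":"array"},"hand":{"type":"number"},"force":{"type":"number"}},"required":["deltas"]}

```bash
mkdir -p pics; cat > h.py <<'E'
import numpy as np, cv2
from workcell import read_state, optics, finish_job, manip
from scipy.spatial.transform import Rotation as Rn
def cap(n,f=None):
    c=optics.capture(n)
    if f: cv2.imwrite(f,c["image"])
    return c
def ray(c,u,v):
    K,R,t=map(np.array,(c["K"],c["R"],c["t"]))
    o=-R.T@t; d=R.T@np.linalg.inv(K)@np.array([u,v,1.]); return o,d/np.linalg.norm(d)
def onz(c,u,v,z):
    o,d=ray(c,u,v); return o+d*(z-o[2])/d[2]
def proj(c,X):
    p=np.array(c["K"])@(np.array(c["R"])@np.array(X)+np.array(c["t"])); return p[:2]/p[2]
E
python3 - <<'E'
from h import *
import pickle
for n in("top","side"):
    c=cap(n,f"pics/{n}0.png"); pickle.dump(c,open(n+".pkl","wb"))
    o,d=ray(c,320,200); print(n,o,d,c["K"][0][0])
s=read_state(); print(s["tcp_pos"],s["eef_rot"],s["time_s"],s["width"],manip.grasp_offset, Rn.from_rotvec(s["eef_rot"]).as_matrix().round(3))
E
```

```text
top [ 0.35357927 -0.06601813  1.03601697] [ 0.18966516  0.00138165 -0.98184786] 439.92144114711687
side [0.57335218 0.66954712 0.64027251] [-0.00110845 -0.78022181 -0.62550196] 403.26002315489677
[0.24506716 0.62847799 0.22570224] [ 3.08600039e+00 -5.80461069e-01 -2.12651125e-04] 0.1 0.08745226307163546 0.0188 [[ 0.932 -0.363 -0.   ]
 [-0.363 -0.932 -0.001]
 [ 0.     0.001 -1.   ]]
```

View pics/top0.png

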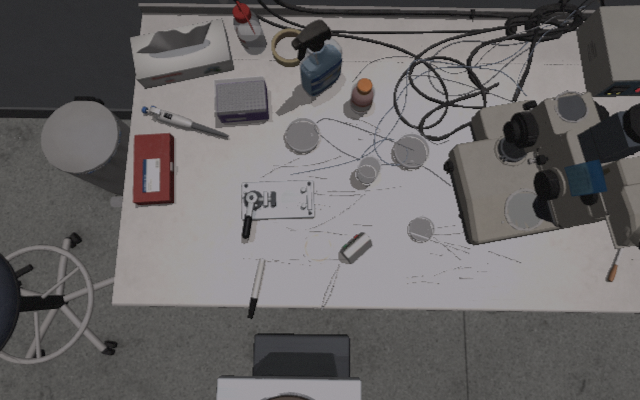

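View pics/side0.png

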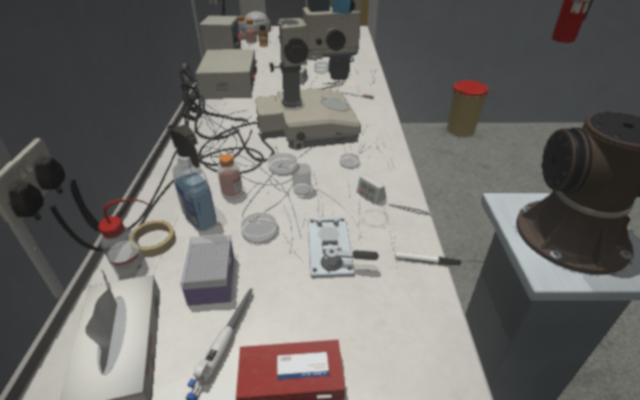

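The side view shows the clamp at (330,245), and the top view shows it at (278,200). Dish-like candidates in the top view are (302,136), (410,151) and (421,229), plus a possible faint ring near (335,285). The beaker is at (367,172) and the timer at (355,247). I'll enlarge this area to compare them.

```bash
python3 - <<'E'
from h import *
import pickle
T=pickle.load(open("top.pkl","rb"));S=pickle.load(open("side.pkl","rb"))
a=cv2.resize(T["image"][115:315,230:445],None,fx=2.3,fy=2.3,interpolation=cv2.INTER_CUBIC)[:600]
b=cv2.resize(S["image"][140:290,300:420],(336,420),interpolation=cv2.INTER_CUBIC)
w=np.zeros((max(a.shape[0],420),a.shape[1]+b.shape[1],3),np.uint8)
w[:a.shape[0],:a.shape[1]]=a; w[:420,a.shape[1]:]=b
w=w[:600,:800]; w=cv2.convertScaleAbs(w,alpha=1.5); cv2.imwrite("pics/c1.png",w); print(w.shape,a.shape)
for n,c,u,v in[("A",T,302,136),("B",T,410,151),("C",T,421,229),("D",T,333,285),("sA",S,260,228),("sB",S,283,163),("sC",S,349,160),("sD",S,375,218)]: print(n,onz(c,u,v,.008).round(3))
E
```

```text
(460, 800, 3) (460, 494, 3)
A [ 0.711 -0.018  0.008]
B [ 0.677 -0.282  0.008]
C [ 0.486 -0.303  0.008]
D [ 0.354 -0.097  0.008]
sA [ 0.711 -0.016  0.008]
sB [ 0.677 -0.287  0.008]
sC [ 0.489 -0.302  0.008]
sD [ 0.442 -0.05   0.008]
```

View pics/c1.png

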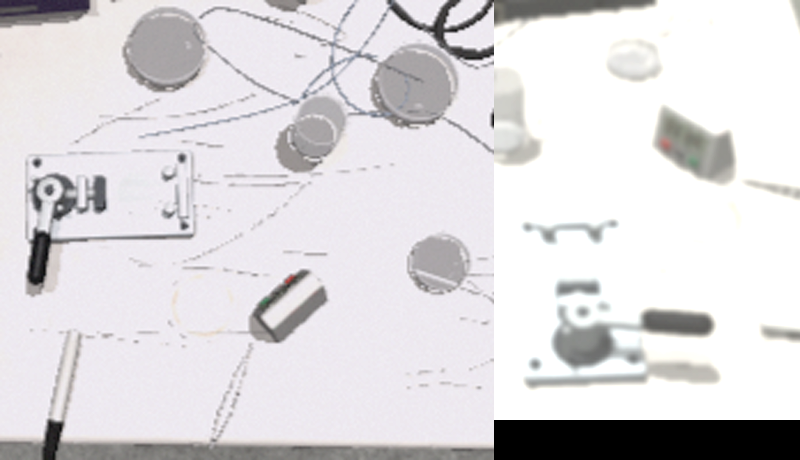

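Three candidates look like the dish: A (302,136), about 83 mm; B (410,151), about 84 mm; and C (421,229), about 61 mm. C is the smallest and fits the 60 mm size. The ring near (318,248) is only a flat stain. C lies at about (0.487, -0.303), and both views agree. Next I'll take an enlarged crop of the clamp and C for finer readings.

```bash
python3 - <<'E'
from h import *
import pickle
T=pickle.load(open("top.pkl","rb"));S=pickle.load(open("side.pkl","rb"))
a=cv2.resize(T["image"][172:242,235:325],None,fx=6,fy=6,interpolation=cv2.INTER_CUBIC)
d=cv2.resize(T["image"][205:255,395:435],None,fx=6,fy=6,interpolation=cv2.INTER_CUBIC)
w=np.zeros((420,780,3),np.uint8); w[:,:540]=a; w[:300,540:]=d
cv2.imwrite("pics/c2.png",cv2.convertScaleAbs(w,alpha=1.1))
for u,v in((447,160),(447,185),(465,240)): print([onz(T,u,v,z)[:2].round(3) for z in(0,.05,.1)])
for u,v in((258,136),(290,145),(359,138)): print([onz(S,u,v,z)[:2].round(3) for z in(0,.05)])
g=cv2.cvtColor(T["image"],cv2.COLOR_BGR2GRAY)
bg=np.median(g[260:280,390:440]);print(bg,g[229,405:440])
m=np.zeros_like(g); m[208:250,398:444]=(g[208:250,398:444]<bg-12)*255
m=cv2.morphologyEx(m,cv2.MORPH_OPEN,np.ones((3,3)))
c=max(cv2.findContours(m,0,1)[0],key=cv2.contourArea); print(cv2.boundingRect(c),cv2.fitEllipse(cv2.convexHull(c)),cv2.minEnclosingCircle(c))
E
```

```text
[array([ 0.658, -0.374]), array([ 0.643, -0.359]), array([ 0.629, -0.344])]
[array([ 0.595, -0.371]), array([ 0.584, -0.356]), array([ 0.572, -0.342])]
[array([ 0.463, -0.408]), array([ 0.458, -0.392]), array([ 0.452, -0.375])]
[array([ 0.768, -0.455]), array([ 0.753, -0.367])]
[array([ 0.664, -0.399]), array([ 0.657, -0.316])]
[array([ 0.449, -0.44 ]), array([ 0.459, -0.354])]
157.0 [157 157 121 132 124 113 113 111 112 113 112 111 111 111 111 113 112 111
 112 111 111 110 118 121 114 113 115 132 122 138 154 157 156 157 156]
(407, 217, 28, 26) ((420.3526611328125, 229.20639038085938), (25.881893157958984, 27.700103759765625), 74.29620361328125) ((420.3016052246094, 229.32186889648438), 13.800905227661133)
```

View pics/c2.png

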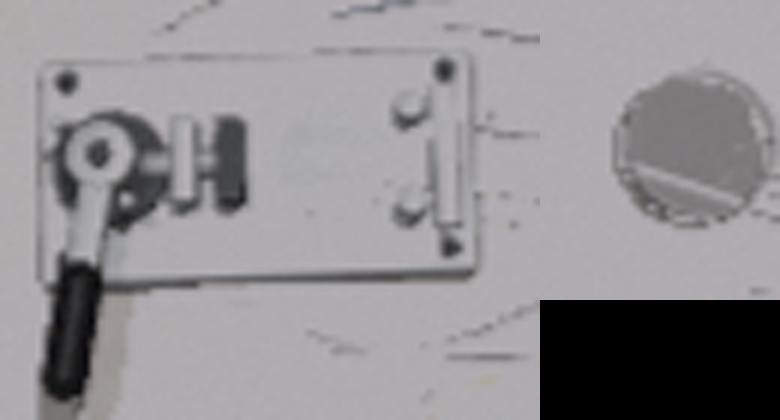

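The crop shows the plate corners at crop (40,62), (470,52), (478,270) and (40,280). The post tops are at (410,103) and (410,205), the pad is at (231,162), and the dish C disc is centred at about (692,148).

```bash
python3 - <<'E'
from h import *
import pickle
T=pickle.load(open("top.pkl","rb"));S=pickle.load(open("side.pkl","rb"))
f=lambda u,v,z: onz(T,235+(u-2.5)/6,172+(v-2.5)/6,z)[:2]
P=np.array([f(*p,.012) for p in((40,62),(472,52),(478,270),(40,280))]); print(P.round(4))
L=np.array([[45,117],[45,-55],[-45,-55],[-45,117]])/1e3
posts=np.array([f(410,103,.028),f(410,205,.028)]); print(posts.round(4),np.linalg.norm(posts[0]-posts[1]))
W=np.vstack([P,posts]);Lc=np.vstack([L,np.array([[19,-30.5],[-19,-30.5]])/1e3])
R,_=Rn.align_vectors(np.c_[W-W.mean(0),0*W[:,0]],np.c_[Lc-Lc.mean(0),0*W[:,0]])
yaw=R.as_rotvec()[2]; R2=R.as_matrix()[:2,:2]; o=W.mean(0)-R2@Lc.mean(0)
print("yaw",np.degrees(yaw),"nest",o.round(4),"res mm",((Lc@R2.T+o-W)*1e3).round(1).tolist())
print("pivot",(R2@[0,.088]+o).round(4))
h=f(100,152,.055);g1=f(82,265,.043);g2=f(65,395,.043);print("hub",h,"grip ends",g1,g2,"dir deg rel clamp",np.degrees(np.arctan2(*(g2-g1)[::-1])-yaw))
print("dish",onz(T,420.35,229.2,.0075).round(4))
for X in ((*o,.012),(*(R2@[.019,-.0305]+o),.028),(*(R2@[-.019,-.0305]+o),.028),(*(R2@[0,.036]+o),.027)): print("side proj",proj(S,X).round(1))
E
```

```text
[[ 0.5925  0.1241]
 [ 0.5993 -0.0477]
 [ 0.5115 -0.0516]
 [ 0.5049  0.1197]]
[[ 0.5746 -0.0241]
 [ 0.5341 -0.0251]] 0.0404979792884021
yaw 2.283158882820564 nest [0.5532 0.0054] res mm [[1.0, -0.0], [1.1, -0.1], [-1.0, 0.3], [-1.3, 0.8], [-1.1, -0.2], [1.4, -0.8]]
pivot [0.5497 0.0933]
hub [0.5478494  0.09167067] grip ends [0.50634966 0.09841741] [0.45682333 0.10246416] dir deg rel clamp 173.04563132817216
dish [ 0.4859 -0.3016  0.0075]
side proj [328.5 233.1]
side proj [319.6 219.1]
side proj [336.1 218.6]
side proj [329.6 239.5]
```

Request:
{"name": "move_arm", "arguments": {"deltas": [{"dx": 0.393, "dy": 0.307, "dz": 0, "wz": 0.15}, {"dx": 0.393, "dy": 0.307, "dz": 0, "wz": 0.3}, {"dx": 0.393, "dy": 0.307, "dz": 0, "wz": 0.45}, {"dx": 0.393, "dy": 0.307, "dz": 0, "wz": 0.6}, {"dx": 0.393, "dy": 0.307, "dz": 0, "wz": 0.75}, {"dx": 0.393, "dy": 0.307, "dz": 0, "wz": 0.9}, {"dx": 0.393, "dy": 0.307, "dz": 0, "wz": 1.05}, {"dx": 0.393, "dy": 0.307, "dz": 0, "wz": 1.2}], "hand": 0, "force": 15}}

```text
schema error: expected keys dx, dy, dz, wx, wy, wz
```

```bash
cat >> h.py <<'E'
def go(x,y,z,yaw):
    """deltas from measured pose; yaw = world yaw of tool x, deg"""
    s=read_state(); R=Rn.from_rotvec(s["eef_rot"]); 
    a=np.radians(yaw); G=Rn.from_matrix(np.array([[np.cos(a),np.sin(a),0],[np.sin(a),-np.cos(a),0],[0,0,-1]]))
    print("t",round(s["time_s"],2),"tcp",np.round(s["tcp_pos"],4),"F",np.round(s["contact_force"],1),"w",round(s["width"],4),"g",round(s["grasp_force"],1),"q",np.round(s["qpos"],2))
    print("d",R.inv().apply(np.array([x,y,z])-s["tcp_pos"]).round(4),"w",(R.inv()*G).as_rotvec().round(3))
E
python3 -c "
from h import *
go(.486,-.302,.12,-90)"
```

```text
t 0.1 tcp [0.2451 0.6285 0.2257] F [0.4 0.3 0.2] w 0.0875 g 0.0 q [ 1.49  0.36  0.01 -0.   -1.22 -0.29]
d [0.5625 0.7792 0.1069] w [ 1.000e-03 -1.000e-03  1.199e+00]
```

Request:
{"name": "move_arm", "arguments": {"deltas": [{"dx": 0.393, "dy": 0.307, "dz": 0, "wx": 0, "wy": 0, "wz": 0.15}, {"dx": 0.393, "dy": 0.307, "dz": 0, "wx": 0, "wy": 0, "wz": 0.3}, {"dx": 0.393, "dy": 0.307, "dz": 0, "wx": 0, "wy": 0, "wz": 0.45}, {"dx": 0.393, "dy": 0.307, "dz": 0, "wx": 0, "wy": 0, "wz": 0.6}, {"dx": 0.393, "dy": 0.307, "dz": 0, "wx": 0, "wy": 0, "wz": 0.75}, {"dx": 0.393, "dy": 0.307, "dz": 0, "wx": 0, "wy": 0, "wz": 0.9}, {"dx": 0.393, "dy": 0.307, "dz": 0, "wx": 0, "wy": 0, "wz": 1.05}, {"dx": 0.393, "dy": 0.307, "dz": 0, "wx": 0, "wy": 0, "wz": 1.2}], "hand": 0, "force": 15}}

```text
time_s: 1.1
tcp_pos: [0.5004, 0.1981, 0.2266]
eef_rot: [-2.215, 2.228, 0.0]
contact_force: [1.1, 1.4, -0.1]
width: 0.0878
grasp_force: 0.0
```

```bash
python3 -c "
from h import *
go(.486,-.302,.12,-90)"
```

```text
t 1.1 tcp [0.5004 0.1981 0.2266] F [ 1.1  1.4 -0.1] w 0.0878 g 0.0 q [ 0.74  0.13 -0.29 -0.   -1.15 -0.75]
d [0.5002 0.0115 0.1065] w [-0.     0.    -0.006]
```

Request:
{"name": "move_arm", "arguments": {"deltas": [{"dx": 0.5, "dy": 0.0115, "dz": 0, "wx": 0, "wy": 0, "wz": -0.006}, {"dx": 0.5, "dy": 0.0115, "dz": 0, "wx": 0, "wy": 0, "wz": -0.006}, {"dx": 0.5, "dy": 0.0115, "dz": 0, "wx": 0, "wy": 0, "wz": -0.006}, {"dx": 0.5, "dy": 0.0115, "dz": 0, "wx": 0, "wy": 0, "wz": -0.006}, {"dx": 0.5, "dy": 0.0115, "dz": 0, "wx": 0, "wy": 0, "wz": -0.006}, {"dx": 0.5, "dy": 0.0115, "dz": 0, "wx": 0, "wy": 0, "wz": -0.006}, {"dx": 0.5, "dy": 0.0115, "dz": 0.04, "wx": 0, "wy": 0, "wz": -0.006}, {"dx": 0.5, "dy": 0.0115, "dz": 0.08, "wx": 0, "wy": 0, "wz": -0.006}]}}

```text
time_s: 2.1
tcp_pos: [0.4892, -0.2828, 0.1659]
eef_rot: [-2.225, 2.215, -0.006]
contact_force: [2.1, 1.1, -0.9]
width: 0.0874
grasp_force: 0.0
```

```bash
python3 -c "
from h import *
go(.486,-.302,.05,-90)
c=cap('side'); 
i=c['image'][110:200,290:410]; cv2.imwrite('pics/s1.png',cv2.resize(i,None,fx=6,fy=6,interpolation=cv2.INTER_CUBIC))"
```

```text
t 2.1 tcp [ 0.4892 -0.2828  0.1659] F [ 2.1  1.1 -0.9] w 0.0874 g 0.0 q [-0.18  0.22 -0.32  0.   -1.02  0.18]
d [0.019  0.0038 0.1159] w [-0.004 -0.001  0.004]
```

View pics/s1.png

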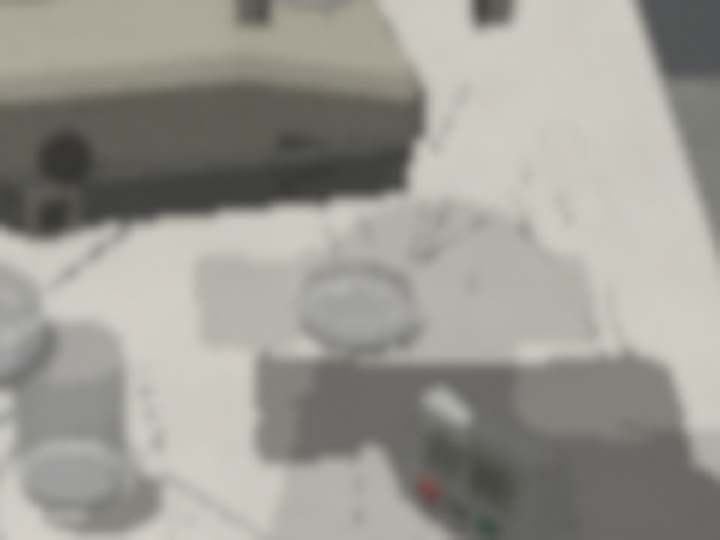

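The side crop shows the dish at crop (357,305), i.e. pixel (349.5,160.8). That gives about (0.488,-0.302) and agrees with the top view. The microscope base, timer and beaker are all clear of the grasp.

Request:
{"name": "move_arm", "arguments": {"deltas": [{"dx": 0.019, "dy": 0.002, "dz": 0.05, "wx": -0.004, "wy": 0, "wz": 0.004}, {"dx": 0.019, "dy": 0.002, "dz": 0.09, "wx": -0.004, "wy": 0, "wz": 0.004}, {"dx": 0.019, "dy": 0.002, "dz": 0.115, "wx": -0.004, "wy": 0, "wz": 0.004}, {"dx": 0.019, "dy": 0.002, "dz": 0.115, "wx": -0.004, "wy": 0, "wz": 0.004}]}}

```text
time_s: 2.65
tcp_pos: [0.4846, -0.2987, 0.0478]
eef_rot: [2.218, -2.217, -0.011]
contact_force: [0.6, 0.1, 1.0]
width: 0.0875
grasp_force: 0.0
```

```bash
python3 -c "
from h import *
go(.487,-.302,.004,-90)"
```

```text
t 2.65 tcp [ 0.4846 -0.2987  0.0478] F [0.6 0.1 1. ] w 0.0875 g 0.0 q [-0.21  0.37 -0.43  0.   -0.78  0.21]
d [ 0.0034 -0.0028  0.0438] w [0.009 0.001 0.001]
```

Request:
{"name": "move_arm", "arguments": {"deltas": [{"dx": 0.002, "dy": -0.002, "dz": 0.02, "wx": 0.005, "wy": 0, "wz": 0}, {"dx": 0.002, "dy": -0.002, "dz": 0.035, "wx": 0.005, "wy": 0, "wz": 0}, {"dx": 0.002, "dy": -0.002, "dz": 0.042, "wx": 0.005, "wy": 0, "wz": 0}, {"dx": 0.002, "dy": -0.002, "dz": 0.042, "wx": 0.005, "wy": 0, "wz": 0}]}}

```text
time_s: 3.15
tcp_pos: [0.4882, -0.3011, 0.008]
eef_rot: [-2.223, 2.22, -0.0]
contact_force: [0.5, -0.8, -0.8]
width: 0.0876
grasp_force: 0.0
```

```bash
python3 -c "
from h import *
go(.487,-.302,.004,-90)"
```

```text
t 3.15 tcp [ 0.4882 -0.3011  0.008 ] F [ 0.5 -0.8 -0.8] w 0.0876 g 0.0 q [-0.21  0.43 -0.46 -0.   -0.68  0.21]
d [0.0009 0.0012 0.004 ] w [-0.     0.     0.001]
```

Request:
{"name": "move_arm", "arguments": {"deltas": [{"dx": 0, "dy": 0, "dz": 0.004, "wx": 0, "wy": 0, "wz": 0}, {"dx": 0, "dy": 0, "dz": 0.004, "wx": 0, "wy": 0, "wz": 0}]}}

```text
time_s: 3.4
tcp_pos: [0.4883, -0.3011, 0.0041]
eef_rot: [-2.222, 2.22, -0.001]
contact_force: [-0.7, 0.0, -0.7]
width: 0.0874
grasp_force: 0.0
```

Request:
{"name": "move_arm", "arguments": {"deltas": [{"dx": 0, "dy": 0, "dz": 0, "wx": 0, "wy": 0, "wz": 0}, {"dx": 0, "dy": 0, "dz": 0, "wx": 0, "wy": 0, "wz": 0}, {"dx": 0, "dy": 0, "dz": 0, "wx": 0, "wy": 0, "wz": 0}, {"dx": 0, "dy": 0, "dz": 0, "wx": 0, "wy": 0, "wz": 0}, {"dx": 0, "dy": 0, "dz": 0, "wx": 0, "wy": 0, "wz": 0}, {"dx": 0, "dy": 0, "dz": 0, "wx": 0, "wy": 0, "wz": 0}], "hand": 130, "force": 10}}

```text
time_s: 4.15
tcp_pos: [0.4883, -0.3012, 0.004]
eef_rot: [-2.222, 2.22, -0.001]
contact_force: [0.9, 0.2, 0.9]
width: 0.0579
grasp_force: 10.0
```

Request:
{"name": "move_arm", "arguments": {"deltas": [{"dx": 0, "dy": 0, "dz": -0.03, "wx": 0, "wy": 0, "wz": 0}, {"dx": 0, "dy": 0, "dz": -0.06, "wx": 0, "wy": 0, "wz": 0}, {"dx": 0, "dy": 0, "dz": -0.09, "wx": 0, "wy": 0, "wz": 0}, {"dx": 0, "dy": 0, "dz": -0.09, "wx": 0, "wy": 0, "wz": 0}]}}

```text
time_s: 4.65
tcp_pos: [0.4898, -0.3016, 0.0965]
eef_rot: [-2.221, 2.218, -0.008]
contact_force: [-1.2, 0.9, -0.6]
width: 0.0576
grasp_force: 10.0
```

```bash
python3 -c "
from h import *
go(.553,.0055,.094,-88)
c=cap('side'); s=read_state(); u,v=proj(c,s['tcp_pos']); print(u,v); u,v=int(u),int(v)
i=c['image'][v-40:v+40,u-55:u+55]; cv2.imwrite('pics/s2.png',cv2.resize(i,None,fx=7,fy=7,interpolation=cv2.INTER_CUBIC))"
```

```text
t 4.65 tcp [ 0.4898 -0.3016  0.0965] F [-1.2  0.9 -0.6] w 0.0576 g 10.0 q [-0.21  0.31 -0.38  0.   -0.87  0.21]
d [-0.307  -0.0636  0.0024] w [-0.006 -0.001 -0.034]
350.41777909788726 133.31746514138482
```

View pics/s2.png

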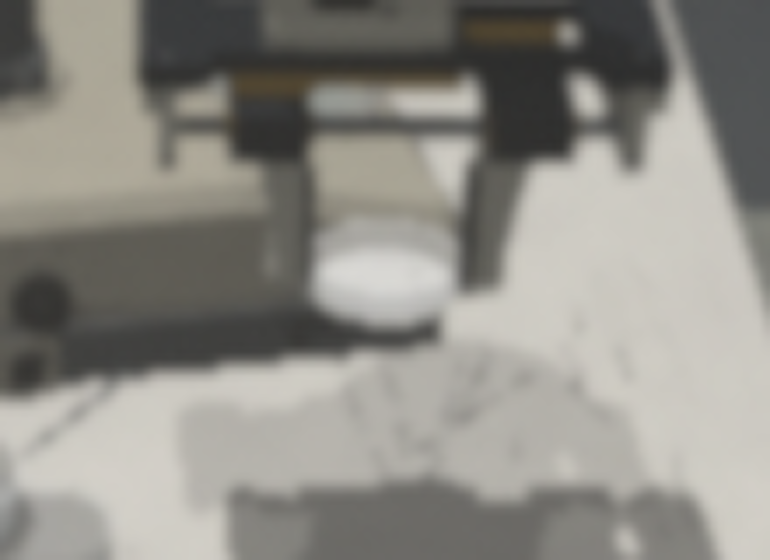

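The side crop shows the dish held level between the fingertips at crop (385,270), which matches the projected TCP. Next I carry it to above the nest.

Request:
{"name": "move_arm", "arguments": {"deltas": [{"dx": -0.05, "dy": -0.0105, "dz": -0.015, "wx": 0, "wy": 0, "wz": -0.04}, {"dx": -0.1, "dy": -0.021, "dz": -0.015, "wx": 0, "wy": 0, "wz": -0.04}, {"dx": -0.15, "dy": -0.0315, "dz": -0.015, "wx": 0, "wy": 0, "wz": -0.04}, {"dx": -0.2, "dy": -0.042, "dz": -0.015, "wx": 0, "wy": 0, "wz": -0.04}, {"dx": -0.25, "dy": -0.0525, "dz": -0.01, "wx": 0, "wy": 0, "wz": -0.04}, {"dx": -0.29, "dy": -0.0647, "dz": 0, "wx": 0, "wy": 0, "wz": -0.04}, {"dx": -0.309, "dy": -0.0647, "dz": 0.02, "wx": 0, "wy": 0, "wz": -0.04}, {"dx": -0.309, "dy": -0.0647, "dz": 0.03, "wx": 0, "wy": 0, "wz": -0.04}]}}

```text
time_s: 5.7
tcp_pos: [0.5514, 0.0089, 0.062]
eef_rot: [2.267, -2.172, -0.001]
contact_force: [-0.7, 0.2, 0.4]
width: 0.0575
grasp_force: 10.0
```

Request:
{"name": "move_arm", "arguments": {"deltas": [{"dx": 0, "dy": 0, "dz": 0.015, "wx": 0, "wy": 0, "wz": 0}, {"dx": 0, "dy": 0, "dz": 0.015, "wx": 0, "wy": 0, "wz": 0}]}}

```text
time_s: 5.95
tcp_pos: [0.5515, 0.0068, 0.0476]
eef_rot: [2.264, -2.176, -0.001]
contact_force: [-0.8, 0.2, -0.6]
width: 0.0576
grasp_force: 10.0
```

```bash
python3 -c "
from h import *
go(.553,.0075,.017,-87.7)
c=cap('side'); s=read_state(); u,v=proj(c,s['tcp_pos']); print(u,v,proj(c,(.5532,.0054,.012))); u,v=int(u),int(v)
i=c['image'][v-30:v+40,u-45:u+65]; cv2.imwrite('pics/s3.png',cv2.resize(i,None,fx=7,fy=7,interpolation=cv2.INTER_CUBIC))"
```

```text
t 5.95 tcp [0.5515 0.0068 0.0476] F [-0.8  0.2 -0.6] w 0.0576 g 10.0 q [ 0.37  0.34 -0.48  0.   -0.75 -0.33]
d [-0.0006 -0.0016  0.0306] w [ 0.002 -0.001 -0.   ]
329.2440491545101 221.50324249453797 [328.55364914 233.11503423]
```

View pics/s3.png

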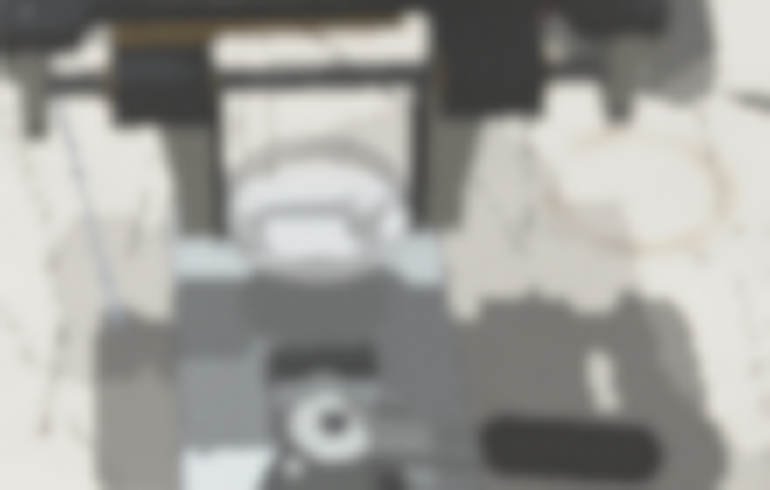

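The dish hovers over the nest at crop (318,215), centred between the posts and the pad (pad at (322,360)). Now I lower it.

Request:
{"name": "move_arm", "arguments": {"deltas": [{"dx": 0, "dy": -0.0015, "dz": 0.012, "wx": 0, "wy": 0, "wz": 0}, {"dx": 0, "dy": -0.0015, "dz": 0.02, "wx": 0, "wy": 0, "wz": 0}, {"dx": 0, "dy": -0.0015, "dz": 0.027, "wx": 0, "wy": 0, "wz": 0}, {"dx": 0, "dy": -0.0015, "dz": 0.028, "wx": 0, "wy": 0, "wz": 0}, {"dx": 0, "dy": -0.0015, "dz": 0.028, "wx": 0, "wy": 0, "wz": 0}]}}

```text
time_s: 6.62
tcp_pos: [0.5542, 0.008, 0.021]
eef_rot: [-2.266, 2.175, -0.001]
contact_force: [1.1, 0.5, 0.5]
width: 0.0572
grasp_force: 10.0
```

Request:
{"name": "move_arm", "arguments": {"deltas": [{"dx": 0, "dy": 0, "dz": 0.0025, "wx": 0, "wy": 0, "wz": 0}, {"dx": 0, "dy": 0, "dz": 0.0025, "wx": 0, "wy": 0, "wz": 0}]}}

```text
time_s: 6.88
tcp_pos: [0.5542, 0.0081, 0.0186]
eef_rot: [-2.266, 2.175, -0.001]
contact_force: [0.1, 1.1, 0.1]
width: 0.0575
grasp_force: 10.0
```

Request:
{"name": "move_arm", "arguments": {"deltas": [{"dx": 0, "dy": 0.001, "dz": 0.0015, "wx": 0, "wy": 0, "wz": 0}, {"dx": 0, "dy": 0.001, "dz": 0.0025, "wx": 0, "wy": 0, "wz": 0}, {"dx": 0, "dy": 0.001, "dz": 0.0025, "wx": 0, "wy": 0, "wz": 0}]}}

```text
time_s: 7.25
tcp_pos: [0.5531, 0.0079, 0.0161]
eef_rot: [-2.266, 2.175, -0.001]
contact_force: [0.7, -0.7, -0.2]
width: 0.0577
grasp_force: 10.0
```

Request:
{"name": "move_arm", "arguments": {"deltas": [{"dx": 0, "dy": 0, "dz": 0.001, "wx": 0, "wy": 0, "wz": 0}, {"dx": 0, "dy": 0, "dz": 0.001, "wx": 0, "wy": 0, "wz": 0}]}}

```text
time_s: 7.5
tcp_pos: [0.5532, 0.0079, 0.0158]
eef_rot: [-2.266, 2.175, -0.002]
contact_force: [-2.7, 0.2, 8.8]
width: 0.0577
grasp_force: 10.1
```

The dish has touched the plate. Release it and rise.

Request:
{"name": "move_arm", "arguments": {"deltas": [{"dx": 0, "dy": 0, "dz": -0.0005, "wx": 0, "wy": 0, "wz": 0}, {"dx": 0, "dy": 0, "dz": -0.0005, "wx": 0, "wy": 0, "wz": 0}, {"dx": 0, "dy": 0, "dz": -0.0005, "wx": 0, "wy": 0, "wz": 0}, {"dx": 0, "dy": 0, "dz": -0.0005, "wx": 0, "wy": 0, "wz": 0}, {"dx": 0, "dy": 0, "dz": -0.0005, "wx": 0, "wy": 0, "wz": 0}], "hand": 0}}

```text
time_s: 8.12
tcp_pos: [0.5531, 0.008, 0.0155]
eef_rot: [-2.266, 2.175, -0.001]
contact_force: [-0.2, 0.1, -0.1]
width: 0.0875
grasp_force: 0.0
```

Request:
{"name": "move_arm", "arguments": {"deltas": [{"dx": 0, "dy": 0, "dz": -0.02, "wx": 0, "wy": 0, "wz": 0}, {"dx": 0, "dy": 0, "dz": -0.06, "wx": 0, "wy": 0, "wz": 0}, {"dx": 0, "dy": 0, "dz": -0.12, "wx": 0, "wy": 0, "wz": 0}, {"dx": 0, "dy": 0, "dz": -0.13, "wx": 0, "wy": 0, "wz": 0}, {"dx": 0, "dy": 0, "dz": -0.13, "wx": 0, "wy": 0, "wz": 0}]}}

```text
time_s: 8.75
tcp_pos: [0.5533, 0.0081, 0.1462]
eef_rot: [-2.264, 2.174, -0.002]
contact_force: [0.4, -0.5, -1.0]
width: 0.0878
grasp_force: 0.0
```

```bash
python3 -c "
from h import *
go(.553,.0075,.15,-87.7)
c=cap('side'); u,v=proj(c,(.553,.04,.02)).astype(int);print(u,v)
i=c['image'][v-35:v+35,u-40:u+60]; cv2.imwrite('pics/s4.png',cv2.resize(i,None,fx=8,fy=8,interpolation=cv2.INTER_CUBIC))"
```

```text
t 8.75 tcp [0.5533 0.0081 0.1462] F [ 0.4 -0.5 -1. ] w 0.0878 g 0.0 q [ 0.37  0.23 -0.37  0.   -0.97 -0.33]
d [ 0.0006  0.0003 -0.0038] w [-0.003  0.001  0.001]
328 241
```

View pics/s4.png

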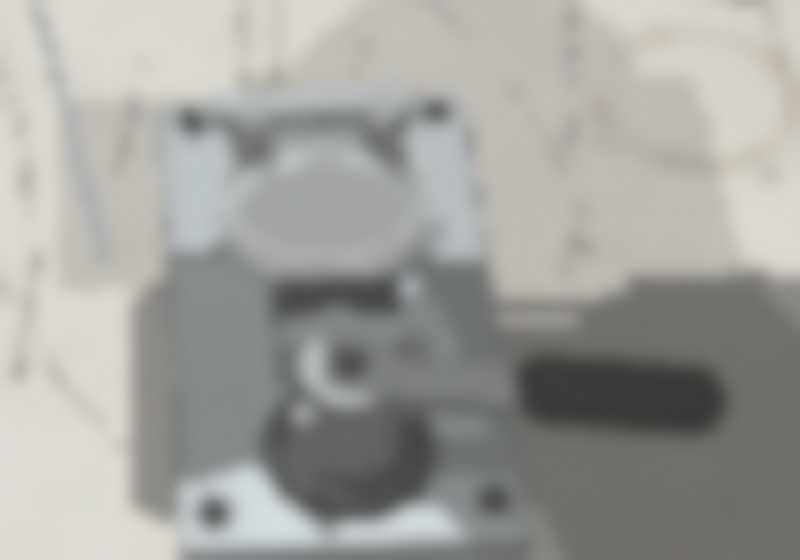

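The dish lies flat in the nest at crop (325,215). The posts are behind it, the pad (335,295) is clear, and the lever (620,395) is still open. Next I close the fingers and go to the -y side of the grip.

```bash
python3 -c "
from h import *
go(.475,.0705,.146,-96)
for st in (2,5,8):
  for k in range(1,9):
    f=np.radians(st*k);s,r=.0185,.072
    print(st*k,round(s*np.cos(f)-r*np.sin(f)-s,4),round(s*np.sin(f)+r*np.cos(f)-r,4),round(f,4))
"
```

```text
t 8.8 tcp [0.5525 0.0079 0.145 ] F [-0.7 -0.5 -0.9] w 0.0874 g 0.0 q [ 0.37  0.23 -0.37 -0.   -0.97 -0.33]
d [-0.0657  0.0749 -0.001 ] w [-0.001  0.     0.145]
2 -0.0025 0.0006 0.0349
4 -0.0051 0.0011 0.0698
6 -0.0076 0.0015 0.1047
8 -0.0102 0.0019 0.1396
10 -0.0128 0.0021 0.1745
12 -0.0154 0.0023 0.2094
14 -0.018 0.0023 0.2443
16 -0.0206 0.0023 0.2793
5 -0.0063 0.0013 0.0873
10 -0.0128 0.0021 0.1745
15 -0.0193 0.0023 0.2618
20 -0.0257 0.002 0.3491
25 -0.0322 0.0011 0.4363
30 -0.0385 -0.0004 0.5236
35 -0.0446 -0.0024 0.6109
40 -0.0506 -0.005 0.6981
8 -0.0102 0.0019 0.1396
16 -0.0206 0.0023 0.2793
24 -0.0309 0.0013 0.4189
32 -0.041 -0.0011 0.5585
40 -0.0506 -0.005 0.6981
48 -0.0596 -0.0101 0.8378
56 -0.0678 -0.0164 0.9774
64 -0.0751 -0.0238 1.117
```

Request:
{"name": "move_arm", "arguments": {"deltas": [{"dx": -0.033, "dy": 0.0375, "dz": 0, "wx": 0, "wy": 0, "wz": 0.145}, {"dx": -0.066, "dy": 0.075, "dz": 0, "wx": 0, "wy": 0, "wz": 0.145}, {"dx": -0.066, "dy": 0.075, "dz": 0, "wx": 0, "wy": 0, "wz": 0.145}, {"dx": -0.066, "dy": 0.075, "dz": 0, "wx": 0, "wy": 0, "wz": 0.145}, {"dx": -0.066, "dy": 0.075, "dz": 0.03, "wx": 0, "wy": 0, "wz": 0.145}, {"dx": -0.066, "dy": 0.075, "dz": 0.06, "wx": 0, "wy": 0, "wz": 0.145}], "hand": 255}}

```text
time_s: 9.55
tcp_pos: [0.4761, 0.0703, 0.0842]
eef_rot: [-2.101, 2.335, -0.001]
contact_force: [0.2, -1.1, -0.2]
width: 0.0331
grasp_force: 0.0
```

```bash
python3 -c "
from h import *
go(.475,.0705,.028,-96)"
```

```text
t 9.55 tcp [0.4761 0.0703 0.0842] F [ 0.2 -1.1 -0.2] w 0.0331 g 0.0 q [ 0.56  0.19 -0.6   0.   -0.79 -0.66]
d [-0.0001  0.0012  0.0562] w [-0.001  0.    -0.   ]
```

Request:
{"name": "move_arm", "arguments": {"deltas": [{"dx": 0, "dy": 0, "dz": 0.02, "wx": 0, "wy": 0, "wz": 0}, {"dx": 0, "dy": 0, "dz": 0.04, "wx": 0, "wy": 0, "wz": 0}, {"dx": 0, "dy": 0, "dz": 0.055, "wx": 0, "wy": 0, "wz": 0}, {"dx": 0, "dy": 0, "dz": 0.055, "wx": 0, "wy": 0, "wz": 0}]}}

```text
time_s: 10.05
tcp_pos: [0.475, 0.0696, 0.0287]
eef_rot: [2.099, -2.333, -0.0]
contact_force: [0.1, -0.3, -0.7]
width: 0.0006
grasp_force: 0.0
```

Request:
{"name": "move_arm", "arguments": {"deltas": [{"dx": -0.003, "dy": 0, "dz": 0, "wx": 0, "wy": 0, "wz": 0}, {"dx": -0.006, "dy": 0, "dz": 0, "wx": 0, "wy": 0, "wz": 0}, {"dx": -0.008, "dy": 0, "dz": 0, "wx": 0, "wy": 0, "wz": 0}, {"dx": -0.009, "dy": 0, "dz": 0, "wx": 0, "wy": 0, "wz": 0}]}}

```text
time_s: 10.55
tcp_pos: [0.4766, 0.0801, 0.0308]
eef_rot: [-2.102, 2.333, -0.001]
contact_force: [-0.5, 0.6, 0.2]
width: 0.0003
grasp_force: 0.0
```

Request:
{"name": "move_arm", "arguments": {"deltas": [{"dx": -0.0007, "dy": 0, "dz": 0.001, "wx": 0, "wy": 0, "wz": 0}, {"dx": -0.0014, "dy": 0, "dz": 0.001, "wx": 0, "wy": 0, "wz": 0}, {"dx": -0.002, "dy": 0, "dz": 0.001, "wx": 0, "wy": 0, "wz": 0}]}}

```text
time_s: 10.92
tcp_pos: [0.4766, 0.0818, 0.0294]
eef_rot: [-2.103, 2.333, -0.001]
contact_force: [0.5, 0.7, -0.0]
width: 0.0
grasp_force: 0.0
```

Request:
{"name": "move_arm", "arguments": {"deltas": [{"dx": -0.0007, "dy": 0, "dz": 0, "wx": 0, "wy": 0, "wz": 0}, {"dx": -0.0014, "dy": 0, "dz": 0, "wx": 0, "wy": 0, "wz": 0}]}}

```text
time_s: 11.18
tcp_pos: [0.4766, 0.0826, 0.0294]
eef_rot: [2.103, -2.334, 0.002]
contact_force: [1.4, -5.4, 1.5]
width: 0.0003
grasp_force: 2.7
```

Contact at the expected offset of 18.3 mm. Now I push along the arc.

Request:
{"name": "move_arm", "arguments": {"deltas": [{"dx": -0.0025, "dy": 0.0006, "dz": 0, "wx": 0, "wy": 0, "wz": 0.035}, {"dx": -0.0051, "dy": 0.0011, "dz": 0, "wx": 0, "wy": 0, "wz": 0.07}, {"dx": -0.0076, "dy": 0.0015, "dz": 0, "wx": 0, "wy": 0, "wz": 0.105}, {"dx": -0.0102, "dy": 0.0019, "dz": 0, "wx": 0, "wy": 0, "wz": 0.14}, {"dx": -0.0128, "dy": 0.0021, "dz": 0, "wx": 0, "wy": 0, "wz": 0.1745}, {"dx": -0.0154, "dy": 0.0023, "dz": 0, "wx": 0, "wy": 0, "wz": 0.2094}, {"dx": -0.018, "dy": 0.0023, "dz": 0, "wx": 0, "wy": 0, "wz": 0.2443}, {"dx": -0.0206, "dy": 0.0023, "dz": 0, "wx": 0, "wy": 0, "wz": 0.2793}]}}

```text
time_s: 12.18
tcp_pos: [0.476, 0.1028, 0.0294]
eef_rot: [1.755, -2.604, 0.002]
contact_force: [0.7, -6.5, 2.6]
width: 0.0005
grasp_force: 2.7
```

```bash
cat >> h.py <<'E'
def lev():
    s=read_state(); R=Rn.from_rotvec(s["eef_rot"]).as_matrix(); d=np.array(s["tcp_pos"])[:2]-[.550,.0933]
    th=np.degrees(np.arctan2(R[1,1],R[0,1])); F=np.array(s["contact_force"])
    rho=np.hypot(*d); a=np.degrees(np.arctan2(d[1],d[0])-0)%360
    print("t",round(s["time_s"],2),"tool th",round(th,1),"s",round(d@R[:2,0],4),"r",round(d@R[:2,1],4),"lever",round(a-np.degrees(np.arcsin(.0185/rho)),1),"F tool",(R.T@F).round(1),"z",round(s["tcp_pos"][2],4))
E
python3 -c "
from h import *
lev()"
```

```text
t 12.18 tool th 158.0 s 0.0189 r 0.0722 lever 158.3 F tool [ 5.8 -3.1 -2.6] z 0.0294
```

Request:
{"name": "move_arm", "arguments": {"deltas": [{"dx": -0.0063, "dy": 0.0013, "dz": 0, "wx": 0, "wy": 0, "wz": 0.0873}, {"dx": -0.0128, "dy": 0.0021, "dz": 0, "wx": 0, "wy": 0, "wz": 0.1745}, {"dx": -0.0193, "dy": 0.0023, "dz": 0, "wx": 0, "wy": 0, "wz": 0.2618}, {"dx": -0.0257, "dy": 0.002, "dz": 0, "wx": 0, "wy": 0, "wz": 0.3491}, {"dx": -0.0322, "dy": 0.0011, "dz": 0, "wx": 0, "wy": 0, "wz": 0.4363}, {"dx": -0.0385, "dy": -0.0004, "dz": 0, "wx": 0, "wy": 0, "wz": 0.5236}, {"dx": -0.0446, "dy": -0.0024, "dz": 0, "wx": 0, "wy": 0, "wz": 0.6109}, {"dx": -0.0446, "dy": -0.0024, "dz": 0, "wx": 0, "wy": 0, "wz": 0.6109}]}}

```text
time_s: 13.18
tcp_pos: [0.4944, 0.1435, 0.0291]
eef_rot: [0.893, -3.01, 0.002]
contact_force: [-2.9, -2.4, 2.8]
width: 0.0005
grasp_force: 2.4
```

```bash
python3 -c "
from h import *
lev()"
```

```text
t 13.18 tool th 123.0 s 0.0192 r 0.0724 lever 123.6 F tool [ 3.8 -0.4 -2.8] z 0.0291
```

Now at about 123°, with the end stop expected between 84° and 96°. I go another 16°, to 107°.

Request:
{"name": "move_arm", "arguments": {"deltas": [{"dx": -0.0025, "dy": 0.0006, "dz": 0, "wx": 0, "wy": 0, "wz": 0.035}, {"dx": -0.0051, "dy": 0.0011, "dz": 0, "wx": 0, "wy": 0, "wz": 0.07}, {"dx": -0.0076, "dy": 0.0015, "dz": 0, "wx": 0, "wy": 0, "wz": 0.105}, {"dx": -0.0102, "dy": 0.0019, "dz": 0, "wx": 0, "wy": 0, "wz": 0.14}, {"dx": -0.0128, "dy": 0.0021, "dz": 0, "wx": 0, "wy": 0, "wz": 0.1745}, {"dx": -0.0154, "dy": 0.0023, "dz": 0, "wx": 0, "wy": 0, "wz": 0.2094}, {"dx": -0.018, "dy": 0.0023, "dz": 0, "wx": 0, "wy": 0, "wz": 0.2443}, {"dx": -0.0206, "dy": 0.0023, "dz": 0, "wx": 0, "wy": 0, "wz": 0.2793}]}}

```text
time_s: 14.18
tcp_pos: [0.5099, 0.1565, 0.0291]
eef_rot: [0.465, -3.105, 0.002]
contact_force: [-4.9, -2.6, 4.3]
width: 0.0004
grasp_force: 3.3
```

```bash
python3 -c "
from h import *
lev()"
```

```text
t 14.18 tool th 107.0 s 0.0199 r 0.0722 lever 108.1 F tool [ 5.5 -1.  -4.3] z 0.0291
```

Request:
{"name": "move_arm", "arguments": {"deltas": [{"dx": -0.0013, "dy": 0.0003, "dz": 0, "wx": 0, "wy": 0, "wz": 0.0175}, {"dx": -0.0025, "dy": 0.0006, "dz": 0, "wx": 0, "wy": 0, "wz": 0.035}, {"dx": -0.0038, "dy": 0.0008, "dz": 0, "wx": 0, "wy": 0, "wz": 0.0525}, {"dx": -0.0051, "dy": 0.0011, "dz": 0, "wx": 0, "wy": 0, "wz": 0.07}]}}

```text
time_s: 14.68
tcp_pos: [0.5144, 0.1591, 0.0291]
eef_rot: [0.357, -3.119, 0.002]
contact_force: [-6.7, -2.5, 4.0]
width: 0.0006
grasp_force: 3.3
```

Request:
{"name": "move_arm", "arguments": {"deltas": [{"dx": -0.0006, "dy": 0.0001, "dz": 0, "wx": 0, "wy": 0, "wz": 0.0087}, {"dx": -0.0013, "dy": 0.0003, "dz": 0, "wx": 0, "wy": 0, "wz": 0.0175}]}}

```text
time_s: 14.92
tcp_pos: [0.5156, 0.1597, 0.0291]
eef_rot: [0.33, -3.122, 0.002]
contact_force: [-6.5, -2.0, 3.8]
width: 0.0005
grasp_force: 3.3
```

Request:
{"name": "move_arm", "arguments": {"deltas": [{"dx": -0.0006, "dy": 0.0001, "dz": 0, "wx": 0, "wy": 0, "wz": 0.0087}, {"dx": -0.0013, "dy": 0.0003, "dz": 0, "wx": 0, "wy": 0, "wz": 0.0175}]}}

```text
time_s: 15.18
tcp_pos: [0.5168, 0.1603, 0.0291]
eef_rot: [0.303, -3.125, 0.002]
contact_force: [-6.0, -2.4, 3.5]
width: 0.0005
grasp_force: 3.3
```

```bash
python3 -c "
from h import *
lev()"
```

```text
t 15.18 tool th 101.1 s 0.0197 r 0.0721 lever 102.0 F tool [ 6.4 -1.2 -3.5] z 0.0291
```

Request:
{"name": "move_arm", "arguments": {"deltas": [{"dx": -0.0006, "dy": 0.0001, "dz": 0, "wx": 0, "wy": 0, "wz": 0.0087}, {"dx": -0.0013, "dy": 0.0003, "dz": 0, "wx": 0, "wy": 0, "wz": 0.0175}]}}

```text
time_s: 15.42
tcp_pos: [0.518, 0.1608, 0.0291]
eef_rot: [0.275, -3.128, 0.002]
contact_force: [-6.3, -1.4, 3.9]
width: 0.0005
grasp_force: 3.3
```

Request:
{"name": "move_arm", "arguments": {"deltas": [{"dx": -0.0005, "dy": 0.0001, "dz": 0, "wx": 0, "wy": 0, "wz": 0.007}, {"dx": -0.001, "dy": 0.0002, "dz": 0, "wx": 0, "wy": 0, "wz": 0.014}]}}

```text
time_s: 15.68
tcp_pos: [0.519, 0.1612, 0.0291]
eef_rot: [0.254, -3.13, 0.002]
contact_force: [-6.9, -1.0, 3.6]
width: 0.0008
grasp_force: 3.3
```

Request:
{"name": "move_arm", "arguments": {"deltas": [{"dx": -0.0005, "dy": 0.0001, "dz": 0, "wx": 0, "wy": 0, "wz": 0.007}, {"dx": -0.001, "dy": 0.0002, "dz": 0, "wx": 0, "wy": 0, "wz": 0.014}]}}

```text
time_s: 15.92
tcp_pos: [0.5199, 0.1616, 0.0291]
eef_rot: [0.232, -3.131, 0.002]
contact_force: [-6.7, -1.6, 4.2]
width: 0.0005
grasp_force: 3.4
```

Request:
{"name": "move_arm", "arguments": {"deltas": [{"dx": -0.0005, "dy": 0.0001, "dz": 0, "wx": 0, "wy": 0, "wz": 0.007}, {"dx": -0.001, "dy": 0.0002, "dz": 0, "wx": 0, "wy": 0, "wz": 0.014}]}}

```text
time_s: 16.18
tcp_pos: [0.5209, 0.162, 0.0291]
eef_rot: [0.21, -3.133, 0.002]
contact_force: [-6.7, -0.6, 3.9]
width: 0.0006
grasp_force: 3.4
```

Request:
{"name": "move_arm", "arguments": {"deltas": [{"dx": -0.0005, "dy": 0.0001, "dz": 0, "wx": 0, "wy": 0, "wz": 0.007}, {"dx": -0.001, "dy": 0.0002, "dz": 0, "wx": 0, "wy": 0, "wz": 0.014}]}}

```text
time_s: 16.42
tcp_pos: [0.5218, 0.1624, 0.0291]
eef_rot: [0.188, -3.134, 0.001]
contact_force: [-6.8, -0.8, 3.4]
width: 0.0003
grasp_force: 3.4
```

Request:
{"name": "move_arm", "arguments": {"deltas": [{"dx": -0.0005, "dy": 0.0001, "dz": 0, "wx": 0, "wy": 0, "wz": 0.007}, {"dx": -0.001, "dy": 0.0002, "dz": 0, "wx": 0, "wy": 0, "wz": 0.014}]}}

```text
time_s: 16.68
tcp_pos: [0.5228, 0.1628, 0.0291]
eef_rot: [0.166, -3.136, 0.001]
contact_force: [-6.8, -0.2, 3.3]
width: 0.0012
grasp_force: 3.4
```

Request:
{"name": "move_arm", "arguments": {"deltas": [{"dx": -0.0005, "dy": 0.0001, "dz": 0, "wx": 0, "wy": 0, "wz": 0.007}, {"dx": -0.001, "dy": 0.0002, "dz": 0, "wx": 0, "wy": 0, "wz": 0.014}]}}

```text
time_s: 16.92
tcp_pos: [0.5238, 0.1631, 0.0291]
eef_rot: [0.144, -3.137, 0.001]
contact_force: [-6.7, -0.6, 3.8]
width: 0.0007
grasp_force: 3.5
```

Request:
{"name": "move_arm", "arguments": {"deltas": [{"dx": -0.0005, "dy": 0.0001, "dz": 0, "wx": 0, "wy": 0, "wz": 0.007}, {"dx": -0.001, "dy": 0.0002, "dz": 0, "wx": 0, "wy": 0, "wz": 0.014}]}}

```text
time_s: 17.18
tcp_pos: [0.5248, 0.1635, 0.0291]
eef_rot: [0.122, -3.138, 0.001]
contact_force: [-7.3, 0.4, 4.3]
width: 0.0004
grasp_force: 3.5
```

Request:
{"name": "move_arm", "arguments": {"deltas": [{"dx": -0.0005, "dy": 0.0001, "dz": 0, "wx": 0, "wy": 0, "wz": 0.007}, {"dx": -0.001, "dy": 0.0002, "dz": 0, "wx": 0, "wy": 0, "wz": 0.014}]}}

```text
time_s: 17.42
tcp_pos: [0.5258, 0.1638, 0.0291]
eef_rot: [0.1, -3.138, 0.001]
contact_force: [-6.2, 0.3, 3.2]
width: 0.0007
grasp_force: 3.5
```

Request:
{"name": "move_arm", "arguments": {"deltas": [{"dx": -0.0005, "dy": 0.0001, "dz": 0, "wx": 0, "wy": 0, "wz": 0.007}, {"dx": -0.001, "dy": 0.0002, "dz": 0, "wx": 0, "wy": 0, "wz": 0.014}]}}

```text
time_s: 17.68
tcp_pos: [0.5268, 0.1641, 0.0291]
eef_rot: [0.078, -3.139, 0.001]
contact_force: [-8.1, 0.9, 3.6]
width: 0.0005
grasp_force: 3.5
```

```bash
python3 -c "
from h import *
lev()"
```

```text
t 17.68 tool th 92.9 s 0.0196 r 0.0719 lever 93.8 F tool [ 8.1  1.3 -3.6] z 0.0291
```

Request:
{"name": "move_arm", "arguments": {"deltas": [{"dx": -0.0005, "dy": 0.0001, "dz": 0, "wx": 0, "wy": 0, "wz": 0.007}, {"dx": -0.001, "dy": 0.0002, "dz": 0, "wx": 0, "wy": 0, "wz": 0.014}]}}

```text
time_s: 17.92
tcp_pos: [0.5278, 0.1644, 0.0291]
eef_rot: [0.056, -3.14, 0.001]
contact_force: [-7.9, 0.5, 2.7]
width: 0.0004
grasp_force: 3.5
```

Request:
{"name": "move_arm", "arguments": {"deltas": [{"dx": -0.0005, "dy": 0.0001, "dz": 0, "wx": 0, "wy": 0, "wz": 0.007}, {"dx": -0.001, "dy": 0.0002, "dz": 0, "wx": 0, "wy": 0, "wz": 0.014}]}}

```text
time_s: 18.18
tcp_pos: [0.5288, 0.1647, 0.0291]
eef_rot: [0.034, -3.14, 0.001]
contact_force: [-7.0, 0.8, 3.2]
width: 0.0002
grasp_force: 3.6
```

Request:
{"name": "move_arm", "arguments": {"deltas": [{"dx": -0.0005, "dy": 0.0001, "dz": 0, "wx": 0, "wy": 0, "wz": 0.007}, {"dx": -0.001, "dy": 0.0002, "dz": 0, "wx": 0, "wy": 0, "wz": 0.014}]}}

```text
time_s: 18.42
tcp_pos: [0.5298, 0.165, 0.0291]
eef_rot: [0.012, -3.14, 0.001]
contact_force: [-7.3, 1.1, 2.9]
width: 0.0004
grasp_force: 3.6
```

Request:
{"name": "move_arm", "arguments": {"deltas": [{"dx": -0.0005, "dy": 0.0001, "dz": 0, "wx": 0, "wy": 0, "wz": 0.007}, {"dx": -0.001, "dy": 0.0002, "dz": 0, "wx": 0, "wy": 0, "wz": 0.014}]}}

```text
time_s: 18.68
tcp_pos: [0.5308, 0.1652, 0.0291]
eef_rot: [-0.01, -3.14, 0.001]
contact_force: [-6.5, 0.9, 2.3]
width: 0.0005
grasp_force: 3.6
```

Request:
{"name": "move_arm", "arguments": {"deltas": [{"dx": -0.0005, "dy": 0.0001, "dz": 0, "wx": 0, "wy": 0, "wz": 0.007}, {"dx": -0.001, "dy": 0.0002, "dz": 0, "wx": 0, "wy": 0, "wz": 0.014}]}}

```text
time_s: 18.92
tcp_pos: [0.5318, 0.1655, 0.0291]
eef_rot: [-0.031, -3.14, 0.001]
contact_force: [-8.6, 1.4, 3.6]
width: 0.0003
grasp_force: 3.6
```

Request:
{"name": "move_arm", "arguments": {"deltas": [{"dx": -0.0005, "dy": 0.0001, "dz": 0, "wx": 0, "wy": 0, "wz": 0.007}, {"dx": -0.001, "dy": 0.0002, "dz": 0, "wx": 0, "wy": 0, "wz": 0.014}]}}

```text
time_s: 19.18
tcp_pos: [0.5321, 0.1656, 0.0291]
eef_rot: [-0.054, -3.139, 0.001]
contact_force: [-11.8, 2.5, 7.0]
width: 0.0005
grasp_force: 6.0
```

```bash
python3 -c "
from h import *
lev()"
```

```text
t 19.18 tool th 88.0 s 0.0203 r 0.0716 lever 89.5 F tool [11.9  2.1 -7. ] z 0.0291
```

The tool advanced only 0.3 mm of the 1 mm commanded and the force rose, so this looks like the stop. One small step to confirm.

Request:
{"name": "move_arm", "arguments": {"deltas": [{"dx": -0.0003, "dy": 0, "dz": 0, "wx": 0, "wy": 0, "wz": 0}, {"dx": -0.0003, "dy": 0, "dz": 0, "wx": 0, "wy": 0, "wz": 0}]}}

```text
time_s: 19.42
tcp_pos: [0.5321, 0.1656, 0.029]
eef_rot: [-0.054, -3.138, 0.001]
contact_force: [-12.3, 3.7, 6.4]
width: 0.0006
grasp_force: 6.1
```

It has stalled at the stop. Back away, then lift.

Request:
{"name": "move_arm", "arguments": {"deltas": [{"dx": 0.005, "dy": 0, "dz": 0, "wx": 0, "wy": 0, "wz": 0}, {"dx": 0.02, "dy": 0, "dz": 0, "wx": 0, "wy": 0, "wz": 0}, {"dx": 0.035, "dy": 0, "dz": 0, "wx": 0, "wy": 0, "wz": 0}, {"dx": 0.04, "dy": 0, "dz": -0.04, "wx": 0, "wy": 0, "wz": 0}, {"dx": 0.04, "dy": 0, "dz": -0.1, "wx": 0, "wy": 0, "wz": 0}, {"dx": 0.04, "dy": 0, "dz": -0.15, "wx": 0, "wy": 0, "wz": 0}, {"dx": 0.04, "dy": 0, "dz": -0.15, "wx": 0, "wy": 0, "wz": 0}]}}

```text
time_s: 20.3
tcp_pos: [0.496, 0.1687, 0.184]
eef_rot: [0.053, 3.133, 0.008]
contact_force: [-0.6, 0.2, 0.0]
width: 0.0003
grasp_force: 0.0
```

```bash
python3 -c "
from h import *
lev()
c=cap('side'); u,v=proj(c,(.553,.06,.02)).astype(int);print(u,v)
i=c['image'][v-40:v+35,u-40:u+60]; cv2.imwrite('pics/s5.png',cv2.resize(i,None,fx=8,fy=8,interpolation=cv2.INTER_CUBIC))"
```

```text
t 20.3 tool th 88.1 s 0.0565 r 0.0735 lever 114.1 F tool [ 0.6  0.2 -0. ] z 0.184
329 248
```

View pics/s5.png

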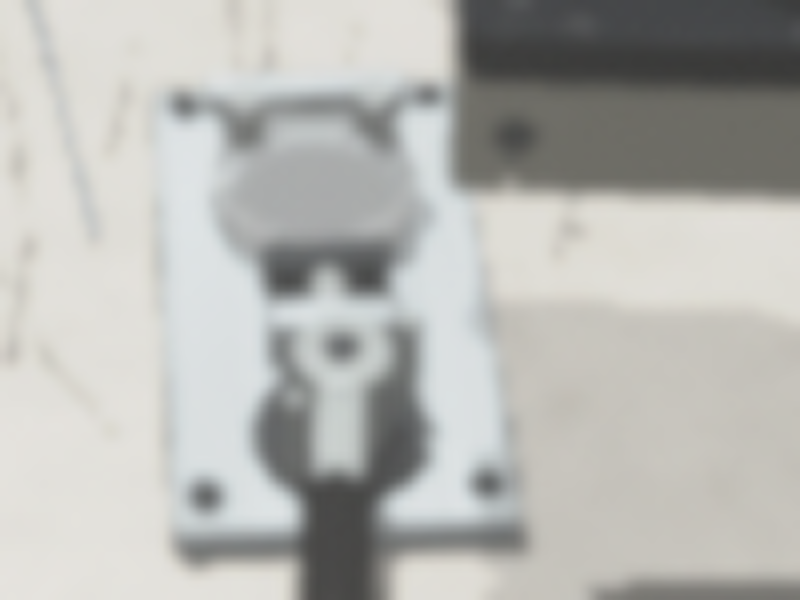

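The lever points along the clamp's +y at crop (340,520). The pad at (325,270) presses the dish at (318,195) against both posts, and the arm is clear. Handing in.

```bash
python3 -c "
from h import *
print(finish_job())"
```

```text
the job is handed in; nothing more can be done
None
```

The dish is clamped flat in the nest and the lever was felt onto its end stop, with about 14 N the highest force I read on it; I handed the job in at about 20 s, but `finish_job()` returned no verdict, so I don't know the judged result.

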